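# Set and lock the air-line regulator

### The job

On the air-line regulator, the unit with the round pressure gauge on its front, turn the bar-shaped knob clockwise until its pointer nose lines up with the raised mark on the dial plate, then pull the knob straight up, fully out, to lock the setting and let go. Leave the round knob on the unit without a gauge alone.

Things in the scene. Friction and masses are not known exactly. Their poses are not given: they have to be found in the camera images.
- knob_grip (a point): black bar knob on top of the air regulator (80 mm aluminium block with a dial gauge on its robot side, fixed). Point on the knob's upright turning axis, at gripping height, 116 mm above the bench with the knob in; x axis along the bar to the pointer nose, z up. Bar 44 long, 16 thick, sides upright from 12 mm above to 19 mm below this point; nose 6 wide, 34 mm from the axis, low down.
- set_mark (a point): top centre of the raised dark steel mark, 12 x 6 mm, 6 mm high, at the rim of the fixed round aluminium dial plate (94 mm across) under the knob; 41 mm from the knob's axis and 18 mm lower than knob_grip with the knob in. Its x axis points radially outward from the knob's axis. The knob starts 0.5 to 1.4 rad short of it, clockwise seen from above.
- knob (a joint): how far the bar knob is pulled up along its axis, in m: 0 fully in (start), 0.014 at the outer stop. Pulling takes about 4 N of friction and turning 0.06 N m; it has no spring and stays where it is left, both in height and in angle. Its turning stop lies well past the mark.
- spare_line (a point): outer end of the white line on top of the plain round black knob (38 mm across, 28 mm high) of the neighbouring air-line unit, which has the same 80 mm block but no gauge; 17 mm from that knob's upright axis, 110 mm above the bench, x axis radially outward. To be left alone.

How it is judged:
By the outcome, as a careful person would: the job done as asked, in the order asked, and still so for the second after the job is handed in, with the robot touching nothing.
It also fails if it takes over 32 s, if anything falls off the work surface, if the arm or the gripper's body presses on something with over 40 N, if the wrist force passes 120 N, or if a joint passes its speed limit or range.

### The arm

A 6-joint arm with a two-finger parallel gripper is mounted at the origin on the work surface. World frame = base frame: x ahead of the robot, y to its left, z up, the work surface at z = 0. Lengths are in mm, angles in rad, forces in N, time in s.
With the tool pointing down it reaches from about 325 to 925 mm from the base axis. Payload 3.1 kg.
Tool frame: the origin (TCP) lies midway between the tips of the shut fingers; the grasp point (between the pads) lies 19 mm behind it; x points along the fingers, y is the direction in which the jaws open and shut, and the axes are right-handed (so a half turn about x gives the same grasp; the last joint's range is limited). The gripper opens to 85 mm and grips with 20 to 120 N. Pads are 22 mm wide; open, the fingers measure 114 mm over their backs; the gripper's body (76 mm by 85 mm) begins 54 mm behind the grasp point. The pads swing forward as they close: fully open they stand 13 mm farther back than shut.
Start: joints at [1.234, 0.217, 1.613, -0, 1.311, -0.112], TCP at [139.3, 609.291, 231.3] pointing down, gripper open.
Joint ranges: [-2.75, 2.75], [-0.78, 2.1], [0.31, 2.55], [-1.13, 4.27], [0.13, 2.63], [-2.58, 2.58]. Speed limits (rad/s): [2.79, 2.79, 3.14, 3.14, 3.14, 3.14].

### API

Orientations are given as a unit quaternion [x, y, z, w].
In Python, from bench import manip, viewer gives the robot as it stands.
- The arm moves only by the tool move_arm, never from a script. Its argument "commands" is a list of rows, each an object with "offset": the shift along the world's x, y, z in cm, a list of three; "dr": the turn, a rotation vector about the world's x, y, z in rad, a list of three. In form: [{"offset": [x, y, z], "dr": [rx, ry, rz]}, ...]. A call has 1 to 12 rows; each row is the pose to reach, as a shift and turn from the pose commanded when the call began; what a row does not reach only later rows make up. A row lasts 1/12 s, in which the tool goes at most 41.7 mm and 7.16 degrees, less where a joint would pass 70% of its speed; a pose out of reach is approached as far as the arm can. A call with a gripper value outside its range is refused whole. "fingers" is the finger opening in cm, from 0 to 8.54, set as the call begins (left out, the last holds). The fingers move at their own pace and stop on an object; "grip_force" is the grip in N (left out, the last holds). Time passes only in rows, so rows that repeat a pose let the fingers close. It gives the time, the measured TCP pose, the force and the opening at its end, in the units of the state.
- manip.observe(): the state, without advancing time (a new reading comes with each control period).
- viewer.capture(name): name is "side" or "top" or "wrist"; returns a dict with "color" (384x512x3 uint8, blue, green, red), "fx", "fy", "cx", "cy" (pixels), "R" (3x3) and "t" (3): a world point X has camera coordinates R X + t; the wrist camera has in their place "hand_eye" (4x4, takes a point from camera to tool coordinates, whose origin is the TCP and whose axes are the tool frame's). Camera axes: x right, y down, z forward; pixel columns grow to the right and rows downward; lengths in mm; the calibration is good to about 2 mm. A picture is of the moment at which its call begins: read the wrist's pose just before it. There is no depth.
- manip.job_done(): hands the job in, once; it reports no verdict.
The state is a dict: "time": time; "q": joint angles; "joint_vel": joint speeds; "tau": joint torques, N m; "position": TCP position; "ee_rot": TCP orientation; "ft_force": force on the tool from outside, world axes, zero at the start; "ft_torque": the same for the moment, N m; "gripper_width": finger opening in mm.
Only numpy, scipy, OpenCV 4.12 (cv2) and the standard library are available. Lean on these libraries where they do the work, as an engineer would, in place of code of your own. Each camera call takes 0.05 s, during which the arm holds its last target.

## Working session

There is one attempt and no reset: what is moved stays moved. The work goes in short steps, Python scripts to look and compute and a tool call to move; the robot and the scene stay as the last step left them, time stands still between calls to the robot, and variables do not carry over. Pictures are saved under pics/ and viewed, and the job is handed in when it is done.

Besides the shell and the picture viewer there is one more tool, called after ">>>" as name(argument=value, ...), one argument or row to a line, values as JSON. move_arm: Moves the arm, as the interface text tells. Its arguments: {"type":"object","properties":{"commands":{"type":"array"},"fingers":{"type":"number"},"grip_force":{"type":"number"}},"required":["commands"]}

```bash
mkdir -p pics; cat > h.py <<'E'
import numpy as np, cv2
from bench import manip, viewer
def cap(n,tag):
    s=manip.observe(); c=viewer.capture(n)
    cv2.imwrite(f"pics/{tag}.png",c["color"])
    d={k:np.array(v) for k,v in c.items() if k!="color"}
    d["p"]=np.array(s["position"]);d["q"]=np.array(s["ee_rot"])
    np.savez(f"{tag}.npz",**d); return c,s
E
python3 - <<'E'
from h import *
for n in("side","top","wrist"):
    c,s=cap(n,n+"0")
print(s)
E
```

```text
{'time': 0.1, 'q': array([ 1.23378925e+00,  2.17660715e-01,  1.61479561e+00, -2.03947246e-05,
        1.31133851e+00, -1.12223212e-01]), 'joint_vel': array([ 5.91875907e-05, -1.24703790e-03, -1.75327900e-03, -2.09807949e-03,
        9.95427369e-04, -1.12519140e-03]), 'tau': array([-5.06742472e-04, -3.98077655e+01, -3.04970205e+01, -9.29225371e-05,
        4.27525694e-03, -8.04483520e-07]), 'position': array([139.05768432, 608.56179097, 230.09858547]), 'ee_rot': array([ 0.07854341,  0.70281182, -0.08006458,  0.70247857]), 'ft_force': array([ 0.56756133,  0.0764913 , -0.68158528]), 'ft_torque': array([0.01574847, 0.01029102, 0.04132673]), 'gripper_width': 85.24194334724986}
```

View pics/side0.png

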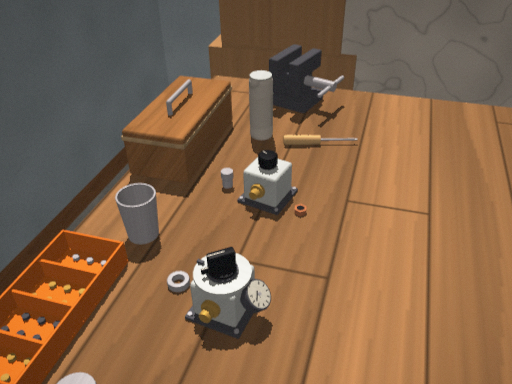

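View pics/top0.png

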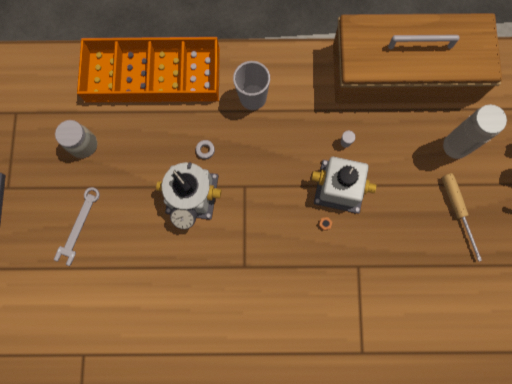

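View pics/wrist0.png

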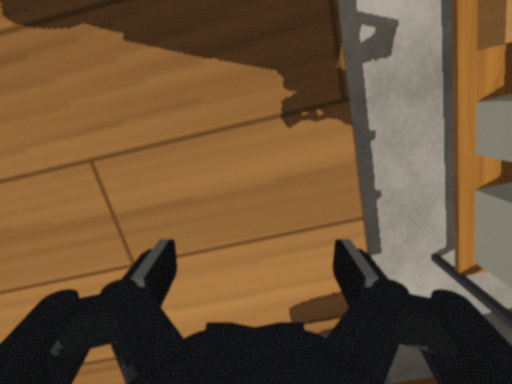

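The side and top views show the gauge unit, at about (185,188) in top and (222,280) in side. The plain unit is at (345,182) in top. Next I'll enlarge both views.

```bash
python3 - <<'E'
from h import *
for n,(x0,y0,x1,y1) in {"top0":(145,145,235,235),"side0":(170,230,290,340)}.items():
    im=cv2.imread(f"pics/{n}.png")[y0:y1,x0:x1]
    cv2.imwrite(f"pics/{n}c.png",cv2.resize(im,None,fx=600/(y1-y0),fy=600/(y1-y0),interpolation=cv2.INTER_CUBIC))
    d=np.load(n+".npz");print(n,d["fx"],d["cx"],d["cy"],d["R"],d["t"])
print(np.load("wrist0.npz")["hand_eye"],np.load("wrist0.npz")["fx"])
E
```

```text
top0 472.16770117790327 266.4267434863825 192.01720192233418 [[-0.00672814 -0.99996522 -0.00492853]
 [-0.97950534  0.0075825  -0.20127543]
 [ 0.2013058   0.00347331 -0.97952229]] [ 17.42820711 571.30996607 899.63387778]
side0 480.77494714723133 259.3288259642802 192.1121802375386 [[-0.95966029 -0.2809955  -0.00967758]
 [-0.15978337  0.57336975 -0.80356481]
 [ 0.23134693 -0.76960292 -0.59513859]] [548.48043174 188.78033884 814.65214248]
[[-3.16116803e-04 -2.93670234e-01  9.55906739e-01 -1.42132128e+02]
 [ 9.99999939e-01  4.62023657e-05  3.44892477e-04 -3.92661207e-01]
 [-1.45449807e-04  9.55906790e-01  2.93670201e-01 -7.51383863e+01]
 [ 0.00000000e+00  0.00000000e+00  0.00000000e+00  1.00000000e+00]] 268.316710673975
```

View pics/top0c.png

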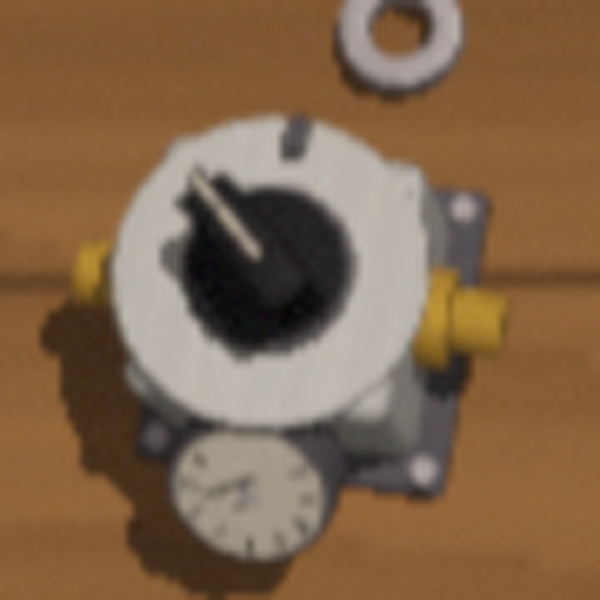

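View pics/side0c.png

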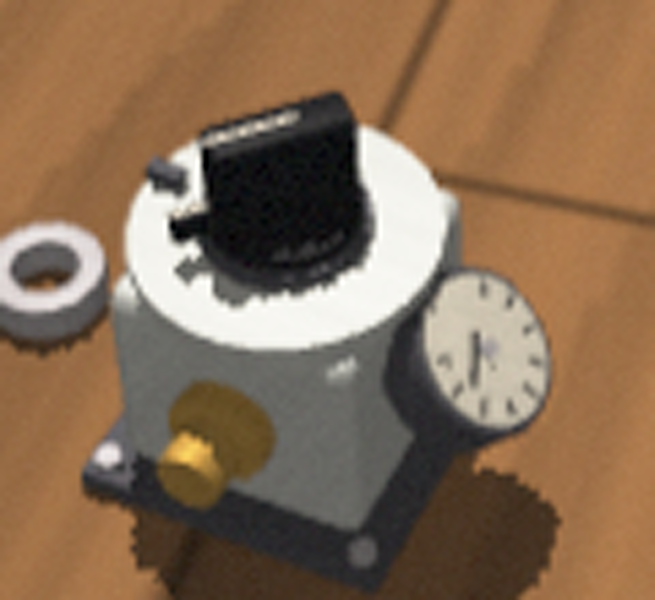

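```bash
cat >> h.py <<'E'
def bp(tag,uv,z):
    d=np.load(tag+".npz");r=np.array([(uv[0]-d["cx"])/d["fx"],(uv[1]-d["cy"])/d["fy"],1])
    C=-d["R"].T@d["t"];w=d["R"].T@r
    return C+w*(z-C[2])/w[2]
E
python3 - <<'E'
from h import *
T=lambda x,y:(145+x/6.667-.5,145+y/6.667-.5)
S=lambda x,y:(170+x/5.4545-.5,230+y/5.4545-.5)
f=lambda a:np.round(a,1)
for nm,tag,uv,z in [("plate","top0",T(270,271),92),("mark","top0",T(297,138),98),("line0","top0",T(260,257),128),("line1","top0",T(197,175),128),("nose","top0",T(184,204),100),
 ("mark","side0",S(168,175),98),("line0","side0",S(300,115),128),("line1","side0",S(208,138),128),("noseend","side0",S(172,225),101),
 ("barL","side0",S(205,145),128),("barR","side0",S(350,105),128),("plL","side0",S(126,230),92),("plR","side0",S(447,215),92),("plB","side0",S(262,350),92)]:
    print(nm,tag,f(bp(tag,uv,z)))
c=bp("top0",T(270,271),92)
m=bp("top0",T(297,138),98)
print(np.hypot(*(m-c)[:2]),np.arctan2(*(m-c)[1::-1]))
a=bp("top0",T(260,257),128);b=bp("top0",T(197,175),128);print(np.arctan2(*(b-a)[1::-1]))
a=bp("side0",S(300,115),128);b=bp("side0",S(208,138),128);print(np.arctan2(*(b-a)[1::-1]))
E
```

```text
plate top0 [579.5 172.9  92. ]
mark top0 [618.3 165.   98. ]
line0 top0 [575.5 169.4 128. ]
line1 top0 [599.6 188.  128. ]
nose top0 [598.  197.3 100. ]
mark side0 [617.8 173.3  98. ]
line0 side0 [577.  168.4 128. ]
line1 side0 [598.7 184.2 128. ]
noseend side0 [607.8 194.4 101. ]
barL side0 [598.5 187.  128. ]
barR side0 [564.7 160.7 128. ]
plL side0 [623.8 191.9  92. ]
plR side0 [536.5 161.   92. ]
plB side0 [570.3 223.7  92. ]
39.59296890528231 -0.2015924201183745
0.6588017890660349
0.6285761673584929
```

```bash
python3 - <<'E'
from h import *
from scipy.spatial.transform import Rotation as R
s=manip.observe();M=R.from_quat(s["ee_rot"]).as_matrix();print(M.round(3));print("yaw y",np.arctan2(M[1,1],M[0,1]),"z",np.arctan2(M[1,2],M[0,2]))
print(np.array([579.5,173])-s["position"][:2])
E
```

```text
[[-0.001  0.223  0.975]
 [-0.002  0.975 -0.223]
 [-1.    -0.002 -0.   ]]
yaw y 1.34602675801571 z -0.2247700301031583
[ 440.43913476 -435.67482168]
```

>>> move_arm(
  commands=[
    {"offset":[3,-3,0],"dr":[0,0,0.08]},
    {"offset":[6,-6,0],"dr":[0,0,0.16]},
    {"offset":[9,-9,0],"dr":[0,0,0.24]},
    {"offset":[12,-12,0],"dr":[0,0,0.32]},
    {"offset":[15,-15,0],"dr":[0,0,0.4]},
    {"offset":[18,-18,0],"dr":[0,0,0.48]},
    {"offset":[21,-21,0],"dr":[0,0,0.56]},
    {"offset":[24,-24,0],"dr":[0,0,0.64]},
    {"offset":[27,-27,0],"dr":[0,0,0.72]},
    {"offset":[30,-30,0],"dr":[0,0,0.8]},
    {"offset":[33,-33,0],"dr":[0,0,0.87]},
    {"offset":[35,-35,0],"dr":[0,0,0.87]},
  ],
)

```text
time: 1.15
position: [490.6, 257.1, 231.1]
ee_rot: [-0.225, 0.67, 0.225, 0.67]
ft_force: [-0.0, 1.1, -0.5]
gripper_width: 85.4
```

>>> move_arm(
  commands=[
    {"offset":[3,-3,0],"dr":[0,0,0]},
    {"offset":[6,-6,0],"dr":[0,0,0]},
    {"offset":[8,-8,0],"dr":[0,0,0]},
    {"offset":[9,-8.6,0],"dr":[0,0,0]},
    {"offset":[9,-8.6,0],"dr":[0,0,0]},
    {"offset":[9,-8.6,0],"dr":[0,0,0]},
  ],
)

```text
time: 1.65
position: [578.7, 173.6, 230.7]
ee_rot: [-0.223, 0.671, 0.224, 0.67]
ft_force: [-0.2, -0.5, 0.2]
gripper_width: 85.6
```

```bash
python3 - <<'E'
from h import *
c,s=cap("wrist","w1");print(s["time"],s["position"],s["q"],s["ft_force"])
E
```

```text
1.65 [578.73334626 173.55455105 230.70306548] [ 1.74719215e-01  1.74842525e-01  1.66372229e+00  1.05545647e-03
  1.30483575e+00 -2.04068694e+00] [-0.22358735 -0.5052678   0.17169841]
```

View pics/w1.png

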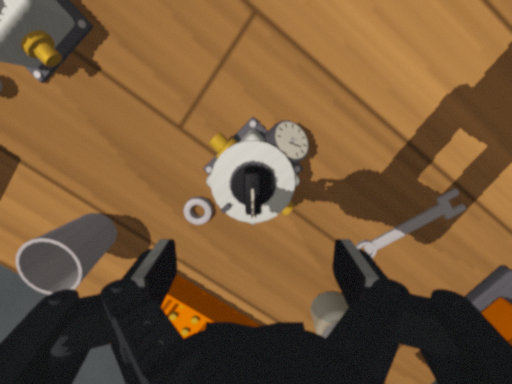

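```bash
python3 - <<'E'
from h import *
im=cv2.imread("pics/w1.png")[130:230,200:305]
cv2.imwrite("pics/w1c.png",cv2.resize(im,None,fx=6,fy=6,interpolation=cv2.INTER_CUBIC))
E
```

```text
(no output)
```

View pics/w1c.png

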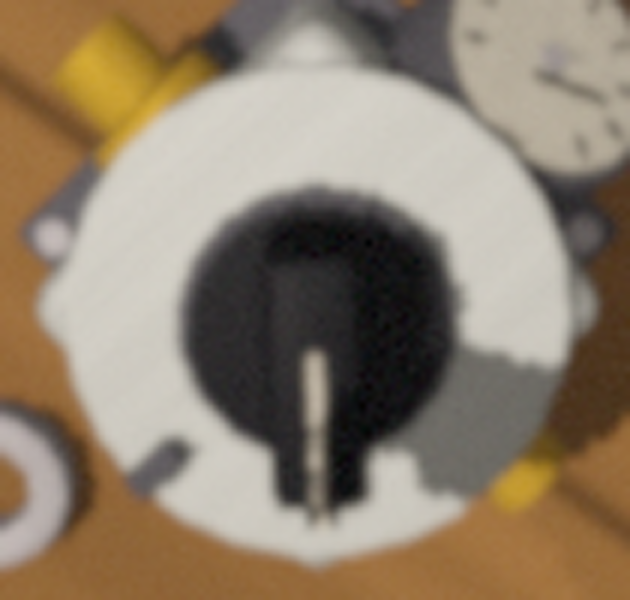

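```bash
cat >> h.py <<'E'
from scipy.spatial.transform import Rotation as Ro
def wp(tag,uv,z):
    d=np.load(tag+".npz");H=d["hand_eye"];r=np.array([(uv[0]-d["cx"])/d["fx"],(uv[1]-d["cy"])/d["fy"],1])
    M=Ro.from_quat(d["q"]).as_matrix();C=d["p"]+M@H[:3,3];w=M@H[:3,:3]@r
    return C+w*(z-C[2])/w[2]
E
python3 - <<'E'
from h import *
W=lambda x,y:(200+(x+.5)/6-.5,130+(y+.5)/6-.5)
P={n:wp("w1",W(x,y),z) for n,x,y,z in [("plate",322,311,92),("pL",68,310,92),("pR",576,310,92),("pT",322,68,92),("pB",318,555,92),("mark",161,467,98),("mo",138,487,98),("mi",183,448,98),("l0",314,355,128),("l1",317,515,128),("bar",314,395,128),("skirt",318,322,97)]}
for k,v in P.items():print(k,v.round(1))
an=lambda a,b:np.arctan2(*(P[b]-P[a])[1::-1])
print("mark",an("plate","mark"),np.hypot(*(P["mark"]-P["plate"])[:2]),"bar",an("l0","l1"),an("plate","l1"),an("plate","l0"))
print((P["pL"]+P["pR"])/2,(P["pT"]+P["pB"])/2)
E
```

```text
plate [578.6 172.2  92. ]
pL [606.  135.4  92. ]
pR [551.  208.7  92. ]
pT [544.  146.2  92. ]
pB [617.3 200.2  92. ]
mark [618.4 165.4  98. ]
mo [624.1 164.3  98. ]
mi [613.  166.5  98. ]
l0 [577.5 169.8 128. ]
l1 [599.1 186.5 128. ]
bar [582.9 173.8 128. ]
skirt [579.6 172.   97. ]
mark -0.1686911044425796 40.324629985383105 bar 0.6597197813455811 0.6132802325000811 -2.0208159561502943
[578.48932702 172.06618938  92.        ] [580.61751751 173.16799545  92.        ]
```

>>> move_arm(
  commands=[
    {"offset":[0.08,-0.1,-3],"dr":[0,0,0.01]},
    {"offset":[0.08,-0.1,-6],"dr":[0,0,0.01]},
    {"offset":[0.08,-0.1,-9],"dr":[0,0,0.01]},
    {"offset":[0.08,-0.1,-11],"dr":[0,0,0.01]},
    {"offset":[0.08,-0.1,-12.2],"dr":[0,0,0.01]},
    {"offset":[0.08,-0.1,-13],"dr":[0,0,0.01]},
    {"offset":[0.08,-0.1,-13],"dr":[0,0,0.01]},
    {"offset":[0.08,-0.1,-13],"dr":[0,0,0.01]},
  ],
)

```text
time: 2.37
position: [580.3, 173.1, 102.2]
ee_rot: [-0.228, 0.669, 0.228, 0.67]
ft_force: [0.1, 0.4, 0.8]
gripper_width: 85.4
```

```bash
python3 - <<'E'
from h import *
c,s=cap("wrist","w2");print(s["time"],s["position"],s["ft_force"])
E
```

```text
2.3667 [580.33315577 173.11373508 102.17329879] [0.14872029 0.39428009 0.82544979]
```

View pics/w2.png

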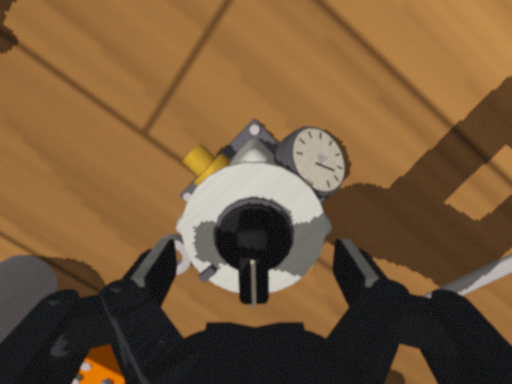

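>>> move_arm(
  commands=[
    {"offset":[-0.05,-0.05,-0.2],"dr":[0,0,0]},
    {"offset":[-0.05,-0.05,-0.2],"dr":[0,0,0]},
    {"offset":[-0.05,-0.05,-0.2],"dr":[0,0,0]},
    {"offset":[-0.05,-0.05,-0.2],"dr":[0,0,0]},
    {"offset":[-0.05,-0.05,-0.2],"dr":[0,0,0]},
    {"offset":[-0.05,-0.05,-0.2],"dr":[0,0,0]},
    {"offset":[-0.05,-0.05,-0.2],"dr":[0,0,0]},
    {"offset":[-0.05,-0.05,-0.2],"dr":[0,0,0]},
    {"offset":[-0.05,-0.05,-0.2],"dr":[0,0,0]},
    {"offset":[-0.05,-0.05,-0.2],"dr":[0,0,0]},
    {"offset":[-0.05,-0.05,-0.2],"dr":[0,0,0]},
    {"offset":[-0.05,-0.05,-0.2],"dr":[0,0,0]},
  ],
  fingers=0,
  grip_force=40,
)

```text
time: 3.42
position: [579.8, 171.7, 99.7]
ee_rot: [-0.228, 0.669, 0.227, 0.67]
ft_force: [-0.6, -1.5, 3.5]
gripper_width: 15.0
```

```bash
python3 - <<'E'
from h import *
c,s=cap("wrist","w3");print(s["time"],s["position"],s["ft_force"],s["ft_torque"],s["gripper_width"])
E
```

```text
3.4167 [579.81991447 171.71466547  99.67877282] [-0.56305484 -1.45626703  3.4987128 ] [-0.18252663  0.13003933 -0.03058521] 15.029886112010725
```

View pics/w3.png

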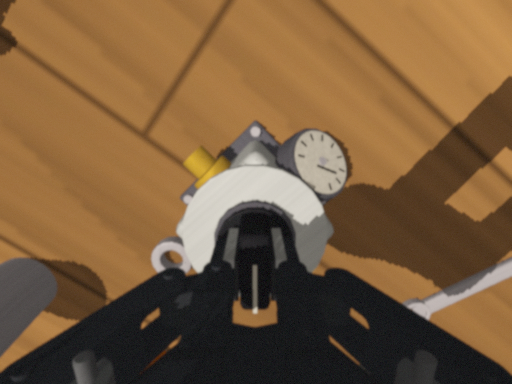

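>>> move_arm(
  commands=[
    {"offset":[0,0,0],"dr":[0,0,-0.08]},
    {"offset":[0,0,0],"dr":[0,0,-0.16]},
    {"offset":[0,0,0],"dr":[0,0,-0.24]},
    {"offset":[0,0,0],"dr":[0,0,-0.32]},
    {"offset":[0,0,0],"dr":[0,0,-0.4]},
    {"offset":[0,0,0],"dr":[0,0,-0.48]},
    {"offset":[0,0,0],"dr":[0,0,-0.56]},
    {"offset":[0,0,0],"dr":[0,0,-0.64]},
    {"offset":[0,0,0],"dr":[0,0,-0.72]},
    {"offset":[0,0,0],"dr":[0,0,-0.79]},
    {"offset":[0,0,0],"dr":[0,0,-0.83]},
    {"offset":[0,0,0],"dr":[0,0,-0.83]},
  ],
)

```text
time: 4.47
position: [579.1, 174.4, 99.7]
ee_rot: [0.064, 0.705, -0.061, 0.704]
ft_force: [-2.1, 5.4, 4.8]
gripper_width: 15.4
```

```bash
python3 - <<'E'
from h import *
c,s=cap("wrist","w4");print(s["time"],s["position"],s["ft_force"],s["ft_torque"],s["gripper_width"])
M=Ro.from_quat(s["ee_rot"]).as_matrix();print("z yaw",np.arctan2(M[1,2],M[0,2]))
cap("side","s4");cap("top","t4")
a=cv2.resize(cv2.imread("pics/s4.png")[215:325,165:275],None,fx=3.6,fy=3.6,interpolation=cv2.INTER_CUBIC)
b=cv2.resize(cv2.imread("pics/t4.png")[130:240,130:240],None,fx=3.6,fy=3.6,interpolation=cv2.INTER_CUBIC)
cv2.imwrite("pics/st4.png",np.hstack([a,b]))
cv2.imwrite("pics/w4c.png",cv2.resize(cv2.imread("pics/w4.png")[170:330,160:350],None,fx=3.6,fy=3.6,interpolation=cv2.INTER_CUBIC))
E
```

```text
4.4667 [579.14648607 174.36508581  99.65594769] [-2.11966691  5.35392091  4.82773598] [ 0.88407224  0.29450721 -0.07397612] 15.377982647073539
z yaw -0.17653596006296765
```

View pics/st4.png

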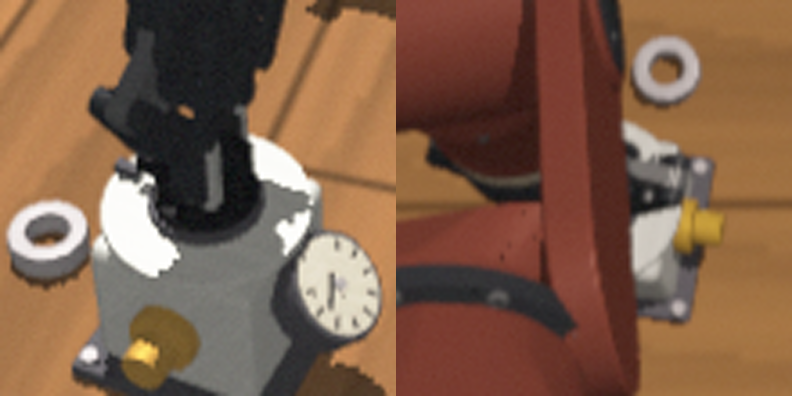

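View pics/w4c.png

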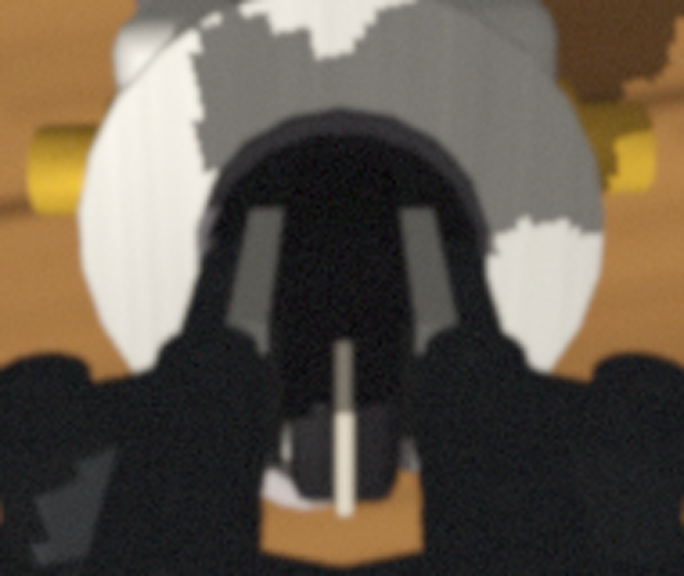

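>>> move_arm(
  commands=[
    {"offset":[0,0,0],"dr":[0,0,0]},
    {"offset":[0,0,0],"dr":[0,0,0]},
    {"offset":[0,0,0],"dr":[0,0,0]},
    {"offset":[0,0,0],"dr":[0,0,0]},
    {"offset":[0,0,0],"dr":[0,0,0]},
    {"offset":[0,0,0],"dr":[0,0,0]},
    {"offset":[0,0,2],"dr":[0,0,0]},
    {"offset":[0,0,4],"dr":[0,0,0]},
    {"offset":[0,0,6],"dr":[0,0,0]},
    {"offset":[0,0,8],"dr":[0,0,0]},
    {"offset":[0,0,9],"dr":[0,0,0]},
    {"offset":[0,0,9],"dr":[0,0,0]},
  ],
  fingers=8.5,
)

```text
time: 5.62
position: [581.8, 172.1, 192.8]
ee_rot: [0.062, 0.702, -0.061, 0.707]
ft_force: [0.5, 0.7, 1.2]
gripper_width: 84.9
```

```bash
python3 - <<'E'
from h import *
c,s=cap("wrist","w5");print(s["time"],s["position"],s["ft_force"],s["ft_torque"],s["gripper_width"])
M=Ro.from_quat(s["ee_rot"]).as_matrix();print("z yaw",np.arctan2(M[1,2],M[0,2]))
cv2.imwrite("pics/w5c.png",cv2.resize(cv2.imread("pics/w5.png")[140:270,185:325],None,fx=5,fy=5,interpolation=cv2.INTER_CUBIC)[:600])
E
```

```text
5.6167 [581.84872324 172.07247934 192.80140744] [0.4894154  0.65215396 1.16774507] [ 0.02820156 -0.01188601  0.02896361] 84.8794349029853
z yaw -0.17492994859011712
```

View pics/w5c.png

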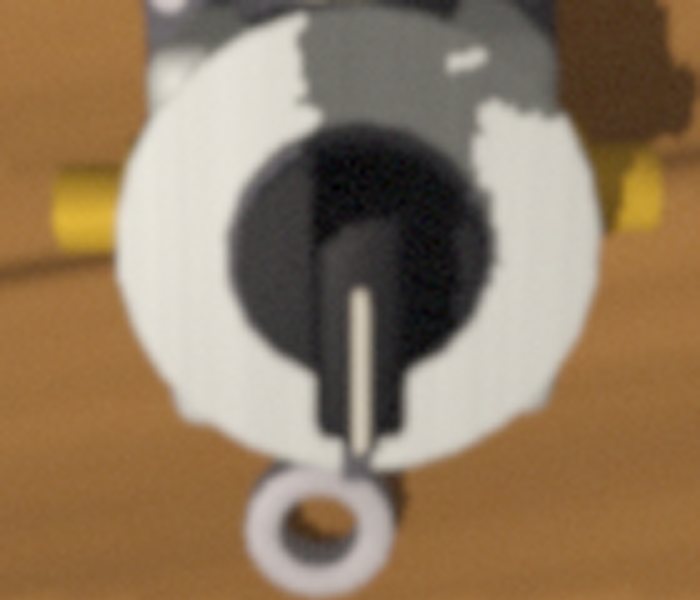

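```bash
python3 - <<'E'
from h import *
cv2.imwrite("pics/w5d.png",cv2.resize(cv2.imread("pics/w5.png")[190:245,235:280],None,fx=10,fy=10,interpolation=cv2.INTER_CUBIC))
W=lambda x,y:(185+(x+.5)/5-.5,140+(y+.5)/5-.5)
P={n:wp("w5",W(x,y),z) for n,x,y,z in [("pL",117,240,92),("pR",600,240,92),("mark",358,463,98),("l0",361,290,128),("l1",361,452,128),("skirt",360,250,97)]}
for k,v in P.items():print(k,v.round(1))
an=lambda a,b:np.arctan2(*(b-a)[1::-1])
print("line",an(P["l0"],P["l1"]),"mark",[an(np.array(a),P["mark"]) for a in([579.5,172.4,0],[581,172,0],P["skirt"],[580,173.2,0])])
E
```

```text
pL [570.2 129.6  92. ]
pR [586.1 219.3  92. ]
mark [620.8 166.8  98. ]
l0 [576.  174.9 128. ]
l1 [604.4 169.9 128. ]
skirt [578.6 174.6  97. ]
line -0.172126664459905 mark [np.float64(-0.13377509669960858), np.float64(-0.12888454579414302), np.float64(-0.1816336554866063), np.float64(-0.15458320598410322)]
```

View pics/w5d.png

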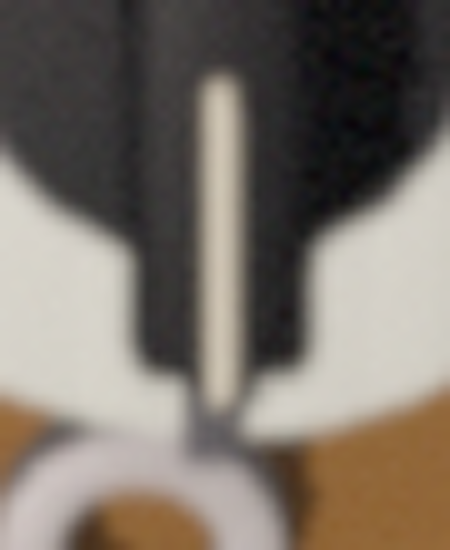

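>>> move_arm(
  commands=[
    {"offset":[0,0.1,-3],"dr":[0,0,-0.008]},
    {"offset":[0,0.1,-6],"dr":[0,0,-0.008]},
    {"offset":[-0.02,0.1,-8],"dr":[0,0,-0.008]},
    {"offset":[-0.02,0.1,-8.8],"dr":[0,0,-0.008]},
    {"offset":[-0.02,0.1,-9],"dr":[0,0,-0.008]},
    {"offset":[-0.02,0.1,-9],"dr":[0,0,-0.008]},
  ],
)

```text
time: 6.17
position: [578.6, 172.6, 98.0]
ee_rot: [0.064, 0.705, -0.065, 0.703]
ft_force: [0.5, -0.5, 0.4]
gripper_width: 84.9
```

>>> move_arm(
  commands=[
    {"offset":[0,0,0],"dr":[0,0,0]},
    {"offset":[0,0,0],"dr":[0,0,0]},
    {"offset":[0,0,0],"dr":[0,0,0]},
    {"offset":[0,0,0],"dr":[0,0,0]},
    {"offset":[0,0,0],"dr":[0,0,0]},
    {"offset":[0,0,0],"dr":[0,0,0]},
    {"offset":[0,0,0],"dr":[0,0,0]},
    {"offset":[0,0,0],"dr":[0,0,0]},
    {"offset":[0,0,0],"dr":[0,0,0]},
    {"offset":[0,0,0],"dr":[0,0,0]},
    {"offset":[0,0,0],"dr":[0,0,0]},
    {"offset":[0,0,0],"dr":[0,0,0]},
  ],
  fingers=0,
  grip_force=50,
)

```text
time: 7.17
position: [580.1, 174.1, 100.3]
ee_rot: [0.065, 0.704, -0.064, 0.705]
ft_force: [-0.1, 4.5, 3.4]
gripper_width: 15.5
```

```bash
python3 - <<'E'
from h import *
s=manip.observe();print(s["time"],s["position"],s["ft_force"],s["ft_torque"],s["gripper_width"])
M=Ro.from_quat(s["ee_rot"]).as_matrix();print("z yaw",np.arctan2(M[1,2],M[0,2]))
E
```

```text
7.1667 [580.13565497 174.06530876 100.33530548] [-0.07361689  4.54705577  3.41063862] [ 0.83538157  0.05284443 -0.06759352] 15.495150464094904
z yaw -0.18297383785758178
```

>>> move_arm(
  commands=[
    {"offset":[0,0.15,0],"dr":[0,0,0]},
    {"offset":[0,0.15,0.3],"dr":[0,0,0]},
    {"offset":[0,0.15,0.6],"dr":[0,0,0]},
    {"offset":[0,0.15,0.9],"dr":[0,0,0]},
    {"offset":[0,0.15,1.2],"dr":[0,0,0]},
    {"offset":[0,0.15,1.4],"dr":[0,0,0]},
    {"offset":[0,0.15,1.5],"dr":[0,0,0]},
    {"offset":[0,0.15,1.6],"dr":[0,0,0]},
    {"offset":[0,0.15,1.6],"dr":[0,0,0]},
  ],
)

```text
time: 7.92
position: [580.0, 174.1, 114.5]
ee_rot: [0.065, 0.704, -0.065, 0.705]
ft_force: [4.3, 2.0, -4.9]
gripper_width: 15.4
```

```bash
python3 - <<'E'
from h import *
s=manip.observe();print(s["time"],s["position"],s["ft_force"],s["ft_torque"],s["gripper_width"])
M=Ro.from_quat(s["ee_rot"]).as_matrix();print("z yaw",np.arctan2(M[1,2],M[0,2]))
E
```

```text
7.9167 [580.00697672 174.10533324 114.47733928] [ 4.30100157  1.98987437 -4.93596398] [ 0.47445807 -0.83907286 -0.03288113] 15.441639203882232
z yaw -0.1830308338997617
```

>>> move_arm(
  commands=[
    {"offset":[0,0,0.1],"dr":[0,0,0]},
    {"offset":[0,0,0.2],"dr":[0,0,0]},
    {"offset":[0,0,0.3],"dr":[0,0,0]},
    {"offset":[0,0,0.3],"dr":[0,0,0]},
  ],
)

```text
time: 8.25
position: [579.8, 174.1, 114.6]
ee_rot: [0.065, 0.703, -0.065, 0.705]
ft_force: [10.3, 4.7, -15.4]
gripper_width: 14.9
```

>>> move_arm(
  commands=[
    {"offset":[0,0,-0.25],"dr":[0,0,0]},
    {"offset":[0,0,-0.25],"dr":[0,0,0]},
  ],
)

```text
time: 8.42
position: [580.0, 174.1, 114.5]
ee_rot: [0.065, 0.704, -0.065, 0.705]
ft_force: [4.8, 2.4, -6.3]
gripper_width: 15.1
```

>>> move_arm(
  commands=[
    {"offset":[0,0,0],"dr":[0,0,0]},
    {"offset":[0,0,0],"dr":[0,0,0]},
    {"offset":[0,0,0],"dr":[0,0,0]},
    {"offset":[0,0,0],"dr":[0,0,0]},
    {"offset":[0,0,0],"dr":[0,0,0]},
    {"offset":[0,0,0],"dr":[0,0,0]},
    {"offset":[0,0,2],"dr":[0,0,0]},
    {"offset":[0,0,4],"dr":[0,0,0]},
    {"offset":[0,0,6],"dr":[0,0,0]},
    {"offset":[0,0,8],"dr":[0,0,0]},
    {"offset":[0,0,9],"dr":[0,0,0]},
    {"offset":[0,0,9],"dr":[0,0,0]},
  ],
  fingers=8.5,
)

```text
time: 9.42
position: [581.5, 174.6, 209.5]
ee_rot: [0.065, 0.702, -0.064, 0.706]
ft_force: [-0.3, 0.4, 0.5]
gripper_width: 85.2
```

```bash
python3 - <<'E'
from h import *
c,s=cap("wrist","w6");print(s["time"],s["position"],s["ft_force"],s["gripper_width"])
M=Ro.from_quat(s["ee_rot"]).as_matrix();print("z yaw",np.arctan2(M[1,2],M[0,2]))
cap("side","s6")
a=cv2.resize(cv2.imread("pics/w6.png")[140:260,195:315],None,fx=3.3,fy=3.3,interpolation=cv2.INTER_CUBIC)
b=cv2.resize(cv2.imread("pics/s6.png")[220:320,170:270],None,fx=3.96,fy=3.96,interpolation=cv2.INTER_CUBIC)
cv2.imwrite("pics/ws6.png",np.hstack([a,b]))
E
```

```text
9.4167 [581.51203262 174.64644017 209.48354706] [-0.33086142  0.35160132  0.51865956] 85.2239987533991
z yaw -0.1827431147932901
```

View pics/ws6.png

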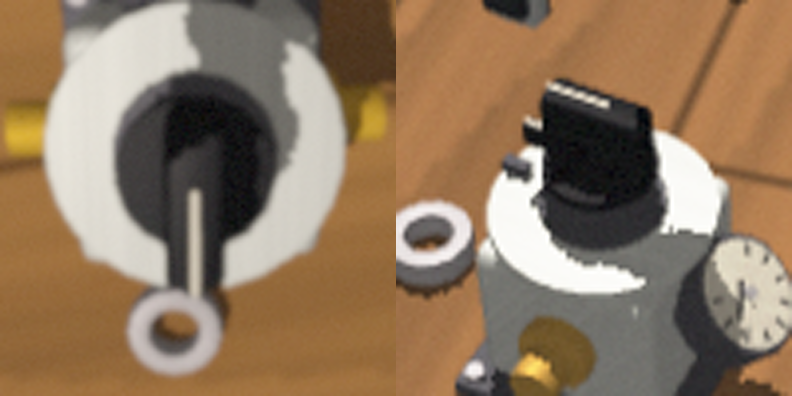

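>>> move_arm(
  commands=[
    {"offset":[2,-0.35,1],"dr":[0,0,0]},
    {"offset":[5,-0.9,2],"dr":[0,0,0]},
    {"offset":[8,-1.4,3],"dr":[0,0,0]},
    {"offset":[10,-1.8,3],"dr":[0,0,0]},
    {"offset":[11,-2,3],"dr":[0,0,0]},
    {"offset":[11,-2,3],"dr":[0,0,0]},
    {"offset":[11,-2,3],"dr":[0,0,0]},
  ],
)

```text
time: 10.1
position: [688.2, 154.0, 232.9]
ee_rot: [0.064, 0.706, -0.065, 0.702]
ft_force: [-0.9, 0.1, -0.3]
gripper_width: 84.6
```

```bash
python3 - <<'E'
from h import *
c,s=cap("wrist","w7");print(s["time"],s["position"],s["ft_force"],s["gripper_width"])
M=Ro.from_quat(s["ee_rot"]).as_matrix();print("z yaw",np.arctan2(M[1,2],M[0,2]))
cap("top","t7")
a=cv2.resize(cv2.imread("pics/w7.png")[0:300,106:406],None,fx=2,fy=2,interpolation=cv2.INTER_CUBIC)
cv2.imwrite("pics/w7c.png",a)
E
```

```text
10.1 [688.22763236 153.95534915 232.89007601] [-0.86739899  0.09798314 -0.28956644] 84.59661179606482
z yaw -0.18331676453607654
```

View pics/w7c.png

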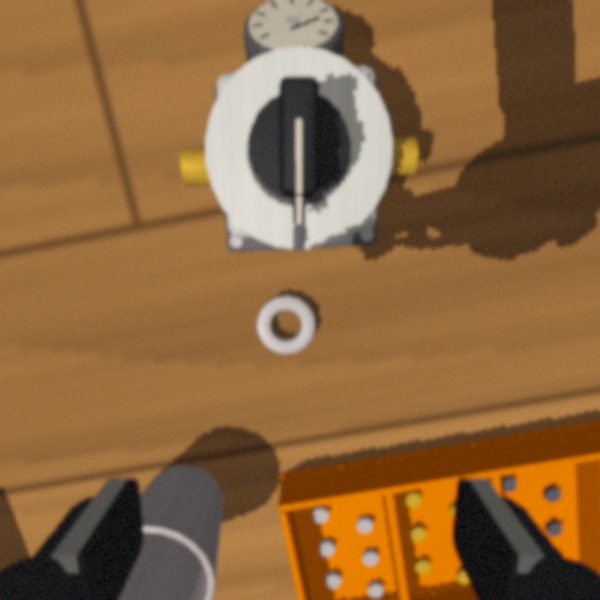

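The nose line (x≈299, down to y≈222) points straight at the mark (x≈300, y≈237). The knob stands out, and the gripper is well clear of everything.

```bash
python3 -c "
from bench import manip
print(manip.job_done())"
```

```text
the job is handed in; nothing more can be done
None
```

The regulator knob is set to the mark and pulled out to its stop. I handed the job in with the robot clear of everything, at about 10 s of the 32 s allowed.

- **Turning:** I gripped the bar knob and turned it about 0.83 rad clockwise. I let go to check it against the mark, then gripped it again with a further 0.008 rad clockwise.
- **Pulling:** I raised the knob about 14 mm. Pulling on past that raised the upward force to about 15 N with no further movement, so it is at the outer stop. I then eased off and released it.
- **Last checks:** The final wrist picture shows the pointer nose and white line pointing at the raised mark, within about 1 pixel (roughly 0.02 rad). The side view taken after I let go shows the knob still out.
- **Disagreements:** My estimates of the mark's angle ranged from about −0.13 to −0.20 rad, depending on where I took the knob's axis to be, because of 1–2 mm noise in the pose readings. I relied on the direct comparison of nose and mark in the pictures. While I held the knob there was also a sideways force of about 5 N from a slight off-centre grip, and I reduced it before pulling.
- **Spare unit:** I never went near the round knob on the unit without a gauge.

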